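# Clear the lever press of broken mortar and try its stroke

## Task

The hand lever press has to be made ready for the next test bar, but its bed is covered with broken mortar. Take the scraper block and wipe every piece off the front edge of the bed into the waste tray, keeping the gripper off the pieces, then stand the block upright on the worktop again. After that check that the press closes: pull the lever down through its full stroke until the plate sits flat on the bed, then ease it slowly all the way back to rest without letting it snap back; leave the other things where they are.

Things in the scene. Friction and masses are not known exactly. Their poses are not given: they have to be found in the camera images.
- bed (a point): centre of the top face of the fixed press bed, 60 mm above the worktop: a steel plate on a green casting, 148 mm long (x), 135 mm wide (y). Rails along its two x ends stand 10 mm (far from the hinge) and 18 mm (hinge side) above it, 136 mm clear between them; both y edges are open. x points along the bed to the hinge, to the robot's right; y points away from the robot, z up
- lever_hinge (a point): middle of the lever's hinge pin, 110 mm from the bed centre along the bed's x and 105 mm above the worktop; the pin runs along the bed's y axis
- lever_grip (a point): middle of the outer half of the lever's black round grip (28 mm diameter, 75 mm long; it goes on 32 mm beyond this point), 215 mm from the hinge pin; moves with the lever. The lever swings in the bed's x-z plane
- lever (a joint): angle of the sprung press lever, rad. 0: at rest, raised, leaning 10 degrees past upright away from the bed, grip 0.32 m above the worktop. 1.75: full stroke, arm level across the bed, grip 105 mm above the worktop and 105 mm beyond the bed centre from the hinge, its round 100 mm pressure plate flat on the bed. Takes 1.5 to 10 N at the grip; the spring throws it back if let go
- scraper: scraper block, 116 mm long (x), 44 wide (y), 66 high: black rubber sole under a wooden back (top 22 mm up), on it a wooden ridge handle 98 mm long, 26 mm thick (y), from 22 to 66 mm height. Stands upright on its sole on the worktop to the left of the press, nearer or farther. Origin: centre of the underside, z up
- tray: open rectangular aluminium waste tray, 180 (x) by 100 (y) by 40 mm high, walls 3 mm, lying on the worktop in front of the press (towards the robot) with its rim tucked about 13 mm under the overhanging front edge of the bed. Origin: centre of the underside, z up, axes nearly along the bed's
- chunk_0: broken piece of mortar, grey, irregular, about 46x36x32 mm, loose, at first lying on the bed. Origin: its middle
- chunk_1: broken piece of mortar, grey, irregular, about 44x34x28 mm, loose, at first lying on the bed. Origin: its middle
- chunk_2: broken piece of mortar, grey, irregular, about 42x34x26 mm, loose, at first lying on the bed. Origin: its middle
- chunk_3: broken piece of mortar, grey, irregular, about 36x32x24 mm, loose, at first lying on the bed. Origin: its middle
- mixer_paddle (a point): middle of the wire paddle (80 mm wide, from 90 to 220 mm above the worktop) of the big fixed mortar mixer that stands behind and to the left of the press, with its head above 0.29 m; an obstacle, pass in front of it with 0.1 m to spare
- steel_jug: steel measuring jug with a wire handle, 85x119x98, upright, to the left of the press like the scraper, nearer or farther. Bystander
- steel_cup: small round steel cup, 54 wide, 42 high, near the front edge right of the press. Bystander
- calculator: pocket calculator, 120x75x16, lying flat to the right of the press. Bystander
- mortar_bar_a: whole mortar test bar, 160x40x40, lying flat at the far left, lower of a stack of three. Bystander
- mortar_bar_b: whole mortar test bar, 160x40x40, next to the first in the stack. Bystander
- mortar_bar_c: whole mortar test bar, 160x40x40, on top of the stack. Bystander

How it is judged:
By the outcome, as a careful person would: the job done as asked, in the order asked, and still so for the second after the job is handed in, with the robot touching nothing.
It also fails if it takes over 72 s, if anything falls off the work surface, if the arm or the gripper's body presses on something with over 40 N, if the wrist force passes 120 N, or if a joint passes its speed limit or range.

## Robot

A 7-joint arm with a two-finger parallel gripper is mounted at the origin on a cart in front of the work surface, level with it; the furniture and walls round the work are solid. World frame = base frame: x ahead of the robot, y to its left, z up, the work surface at z = 0. Lengths are in mm, angles in rad, forces in N, time in s.
With the tool pointing down it reaches from about 400 to 875 mm from the base axis. Payload 4.4 kg.
Tool frame: the origin (TCP) lies midway between the tips of the shut fingers; the grasp point (between the pads) lies 19 mm behind it; z points along the fingers, y is the line along which they close (so a half turn about z gives the same grasp; the last joint's range is limited). The gripper opens to 85 mm and grips with 20 to 120 N. Pads are 22 mm wide; open, the fingers measure 114 mm over their backs; the gripper's body (76 mm by 85 mm) begins 54 mm behind the grasp point. The pads swing forward as they close: fully open they stand 13 mm farther back than shut.
Start: joints at [1.169, 0.628, 0.038, 1.517, -0.027, 0.996, -0.02], TCP at [214.219, -613.7, 231.313] pointing down, gripper open.
Joint ranges: [-3.06, 3.06], [-0.37, 2.12], [-1.25, 1.32], [0.18, 2.47], [-1.1, 4.24], [0.23, 1.98], [-2.94, 2.94]. Speed limits (rad/s): [2.57, 2.57, 3.14, 3.14, 3.14, 3.14, 3.14].

## Interface

Orientations are given as [roll, pitch, yaw] about the fixed x, y, z axes, in that order (R = Rz(yaw) Ry(pitch) Rx(roll)).
In Python, from cell import ctrl gives the robot as it stands.
- The arm moves only by the shell command python3 -m crank 'ROWS' [OPENING]. ROWS is JSON, a list that holds one entry, the list of rows, each a list of 4 numbers: the shift along the tool's x, y, z normalised to -1 to 1, where 1 is 2.5 cm, then the turn about the tool's z normalised to -1 to 1, where 1 is 0.08 rad. In form: [[[dx, dy, dz, turn], ...]]. A call has 1 to 12 rows; each row shifts and turns the commanded pose from where the row before left it, along the tool's axes as they then stand; what a row does not reach is not made up. A row lasts 1/12 s, in which the tool goes at most 41.7 mm and 7.16 degrees, less where a joint would pass 70% of its speed; a pose out of reach is approached as far as the arm can. A call with a number of a shift or a turn outside -1 to 1 is refused whole. A call with a gripper value outside its range is refused whole. OPENING is the closure, from -1 (fully open) to 1 (shut), set as the call begins (- or left out, the last holds). The fingers move at their own pace and stop on an object; the grip force is fixed at half the most. Time passes only in rows, so rows that do not move let the fingers close. It gives the time, the measured TCP pose, the force, the opening and the grip force at its end, in the units of the state.
- ctrl.read_state(): the state, without advancing time (a new reading comes with each control period).
- ctrl.get_image(name): name is "side" or "top"; returns a dict with "img" (480x640x3 uint8, red, green, blue), "intrinsics" (3x3 intrinsics, pixels), "extrinsics" (4x4, takes a point from camera to world coordinates). Camera axes: x right, y up, looking along -z (the intrinsics and any distortion apply to the point x, -y, -z); pixel columns grow to the right and rows downward; lengths in mm; the calibration is good to about 2 mm. A picture is of the moment at which its call begins. There is no depth.
- ctrl.finish_job(): hands the job in; it is judged then, once.
Trained networks look in the newest picture that a camera, given by its name, has taken for a name from the list of things; names that differ only in an ending like _2 or _b are one class to them, and where a whole thing is asked for, a point or a joint stands for the part that bears it (a point fixed in the world has none). Each returns a list of dicts, best first, with "confidence" (0 to 1); they miss things now and then, are a little off and sometimes report something else, mostly with a low value. They report only what shows in the picture. A call takes as long as a camera call.
- ctrl.find_in(camera, target): "position" ([row, column] in pixels, amid what is visible of it).
- ctrl.trace(camera, target): "mask" (480x640 bool, what is visible of it) and "position" ([row, column] in pixels, amid what is visible of it).
- ctrl.place_of(camera, target): "position" ([row, column] in pixels: a listed point, or the origin of a listed thing).
The state is a dict: "clock": time; "qpos": joint angles; "qd": joint speeds; "tau": joint torques, N m; "eef_pos": TCP position; "tool_rot": TCP orientation; "force": force on the tool from outside, world axes, zero at the start; "torque": the same for the moment, N m; "width": finger opening in mm; "gripper_force": force on a finger pad.
Only numpy, scipy, OpenCV 4.12 (cv2) and the standard library are available. Lean on these libraries where they do the work, as an engineer would, in place of code of your own. Each camera call takes 0.05 s, during which the arm holds its last target. There are 200 camera calls.

## Working session

There is one attempt and no reset: what is moved stays moved. The work goes in short steps, Python scripts to look and compute and a shell command to move; the robot and the scene stay as the last step left them, time stands still between calls to the robot, and variables do not carry over. Pictures are saved under pics/ and viewed, at most 10 in all, crops included, and the job is handed in when it is done.

```bash
ls; mkdir -p pics; cat > h.py <<'E'
import numpy as np, cv2
from cell import ctrl
def ray(cam,px):
    K=np.array(cam["intrinsics"]);E=np.array(cam["extrinsics"])
    u,v=px[1],px[0]
    d=np.array([(u-K[0,2])/K[0,0],-(v-K[1,2])/K[1,1],-1.0])
    d=E[:3,:3]@d
    return E[:3,3],d/np.linalg.norm(d)
def tri(r1,r2):
    (o1,d1),(o2,d2)=r1,r2
    A=np.array([d1,-d2]).T
    s=np.linalg.lstsq(A,o2-o1,rcond=None)[0]
    p,q=o1+s[0]*d1,o2+s[1]*d2
    return (p+q)/2,np.linalg.norm(p-q)
def onz(r,z):
    o,d=r; return o+d*(z-o[2])/d[2]
def save(cam,name):
    cv2.imwrite("pics/"+name,cv2.cvtColor(cam["img"],cv2.COLOR_RGB2BGR))
E
python3 - <<'E'
from h import *
np.set_printoptions(precision=1,suppress=True)
s=ctrl.read_state();print({k:np.round(v,3) for k,v in s.items()})
c={n:ctrl.get_image(n) for n in("side","top")}
for n in c: save(c[n],n+"0.png"); print(n,c[n]["intrinsics"],c[n]["extrinsics"],[k for k in c[n]])
for t in["bed","lever_hinge","lever_grip","scraper","tray","chunk_0","mixer_paddle","steel_jug","steel_cup"]:
    R={}
    for n in c:
        R[n]=ctrl.place_of(n,t); print(t,n,[(np.round(x["position"]),round(x["confidence"],2)) for x in R[n][:4]])
    if R["side"] and R["top"]: print("   ",*tri(ray(c["side"],R["side"][0]["position"]),ray(c["top"],R["top"][0]["position"])))
E
```

```text
pics
{'clock': np.float64(0.0), 'qpos': array([ 1.2,  0.6,  0. ,  1.5, -0. ,  1. , -0. ]), 'qd': array([ 0.,  0.,  0.,  0.,  0., -0.,  0.]), 'tau': array([ -0. , -56.3,   1.2, -19.3,   0. ,   0. ,  -0. ]), 'eef_pos': array([ 214. , -613.1,  230.4]), 'tool_rot': array([-3.1,  0. ,  0.3]), 'force': array([-0.5,  0.2,  0.2]), 'torque': array([-0.,  0.,  0.]), 'gripper_force': np.float64(0.0), 'width': np.float64(85.353)}
side [[469.6   0.  319.1]
 [  0.  469.6 240.3]
 [  0.    0.    1. ]] [[    1.      0.1    -0.2   179.9]
 [   -0.2     0.4    -0.9 -1197.2]
 [    0.      0.9     0.4   739.6]
 [    0.      0.      0.      1. ]] ['img', 'intrinsics', 'extrinsics']
top [[463.8   0.  321.7]
 [  0.  463.8 231.5]
 [  0.    0.    1. ]] [[   0.     1.    -0.1  384. ]
 [  -1.     0.     0.    37.6]
 [   0.     0.1    1.  1724.1]
 [   0.     0.     0.     1. ]] ['img', 'intrinsics', 'extrinsics']
bed side [(array([305., 342.]), 0.61), (array([312., 356.]), 0.39)]
bed top [(array([235., 363.]), 0.76)]
    [ 506.4 -118.7   59.5] 0.7835264416640637
lever_hinge side [(array([312., 358.]), 0.69), (arr
[... 522 characters left out ...]
y([265., 368.]), 0.8)]
    [ 400.7 -144.8   -5.3] 4.550666914765857
chunk_0 side [(array([295., 326.]), 0.49), (array([292., 348.]), 0.45), (array([309., 338.]), 0.45), (array([305., 355.]), 0.37)]
chunk_0 top [(array([241., 353.]), 0.6), (array([243., 370.]), 0.59), (array([230., 352.]), 0.51), (array([226., 371.]), 0.46)]
    [476.1 -80.1  70.7] 12.199381669491705
mixer_paddle side [(array([236., 347.]), 0.89)]
mixer_paddle top [(array([228., 186.]), 0.67)]
    [609.6 507.9   4.5] 180.19330362319783
steel_jug side [(array([263., 292.]), 0.68)]
steel_jug top [(array([254., 246.]), 0.86)]
    [435.6 309.  -11.1] 7.9476943390728465
steel_cup side []
steel_cup top [(array([272., 427.]), 0.65)]
```

```bash
python3 - <<'E'
import cv2
a=cv2.imread("pics/top0.png");b=cv2.imread("pics/side0.png")
cv2.imwrite("pics/top_c.png",cv2.resize(a[180:300,210:450],(800,400),interpolation=cv2.INTER_CUBIC))
cv2.imwrite("pics/side_c.png",cv2.resize(b[200:380,220:460],(800,600),interpolation=cv2.INTER_CUBIC))
E
```

```text
(no output)
```

View pics/top_c.png

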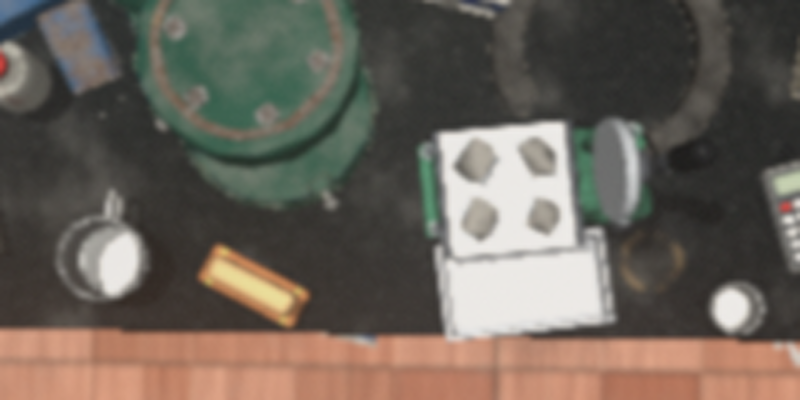

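View pics/side_c.png

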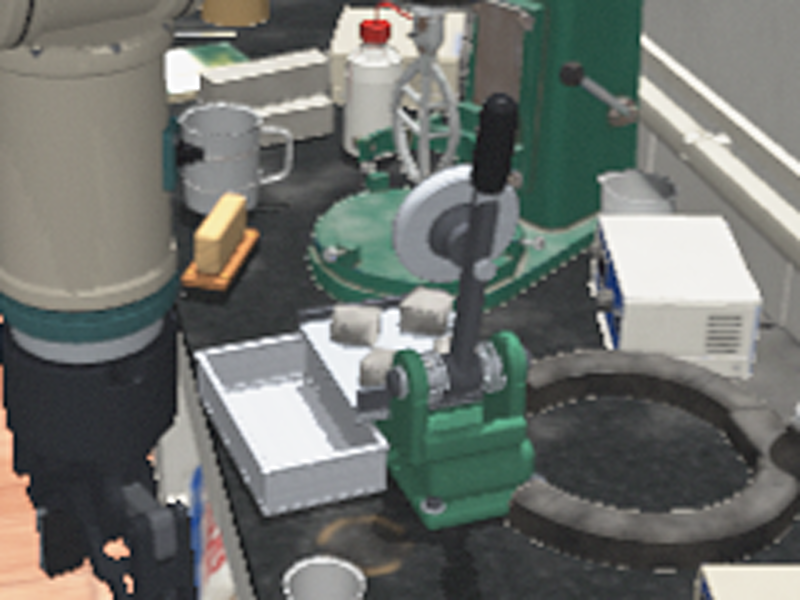

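The top view shows four chunks in a 2x2 pattern on the bed, with the tray in front. The scraper lies oblique at about top px (286,265), and the jug is well clear of it at (241,258). The lever leans away from the bed. Next I'll measure the scraper and bed more precisely.

```bash
python3 - <<'E'
from h import *
np.set_printoptions(precision=1,suppress=True)
c={n:ctrl.get_image(n) for n in("side","top")}
def poly(n,m,z):
    r=cv2.minAreaRect(np.argwhere(m)[:,::-1].astype(np.float32)); b=cv2.boxPoints(r)
    P=np.array([onz(ray(c[n],(p[1],p[0])),z)[:2] for p in b])
    e=[P[1]-P[0],P[2]-P[1]]; e.sort(key=np.linalg.norm)
    return P.mean(0),np.linalg.norm(e[1]),np.linalg.norm(e[0]),np.arctan2(e[1][1],e[1][0])
for t,z in(("scraper",22),("tray",40),("steel_jug",98)):
    m=ctrl.trace("top",t)
    if m: print(t,m[0]["confidence"],m[0]["mask"].sum(),*poly("top",m[0]["mask"],z), m[0]["position"])
# handle: bright yellow pixels within scraper mask
m=ctrl.trace("top","scraper")[0]["mask"]; hsv=cv2.cvtColor(c["top"]["img"],cv2.COLOR_RGB2HSV)
r0,r1=np.where(m.any(1))[0][[0,-1]];c0,c1=np.where(m.any(0))[0][[0,-1]]
S=hsv[...,1];V=hsv[...,2]
for t in("S","V"):
    a=hsv[r0-1:r1+2,c0-1:c1+2,1 if t=="S" else 2]; print(t,r0-1,c0-1);print("\n".join(" ".join(f"{x:3d}" for x in r) for r in a))
ms=ctrl.trace("side","scraper"); print([(x["confidence"],x["mask"].sum(),x["position"]) for x in ms])
M=ms[0]["mask"]; ys,xs=np.where(M); print("side bbox",xs.min(),xs.max(),ys.min(),ys.max())
for n in c:
  for t in("scraper","bed","tray"):
    for x in ctrl.place_of(n,t)[:1]: print(n,t,x["position"],[onz(ray(c[n],x["position"]),z) for z in((0,) if t!="bed" else (60,))])
for x in ctrl.trace("top","chunk_0")[:6]: print("chunk",x["confidence"],onz(ray(c["top"],x["position"]),75)[:2],poly("top",x["mask"],75)[1:3])
p=ctrl.place_of("side","mixer_paddle")[0]["position"];print("paddle",onz(ray(c["side"],p),155))
# bed steel plate in top: bright pixels
g=cv2.cvtColor(c["top"]["img"],cv2.COLOR_RGB2GRAY); w=np.zeros_like(g); w[200:272,330:400]=g[200:272,330:400]
for th in(200,): 
    cs=cv2.findContours((w>th).astype(np.uint8),0,1)[0]
    for k in cs:
        if cv2.contourArea(k)>300:
            mm=np.zeros_like(g);cv2.drawContours(mm,[k],-1,1,-1);print("bright",cv2.boundingRect(k),*poly("top",mm>0,60))
E
```

```text
scraper 0.86 406 [392.6 160.5] 118.10339543918282 48.905897231376365 -2.016388601194277 [264.5, 286.3]
tray 0.91 1231 [ 395.7 -134. ] 185.68293954295217 99.1335704980837 -1.4126124459670242 [268.2, 365.8]
steel_jug 0.97 556 [423.5 308.7] 104.23651724942455 89.86938244758687 -0.8045528284687378 [253.4, 240.2]
S 252 269
 35  38  39  40  43  64  71  67  59  36  32  35  40  39  40  40  40  35  36  36  35  35  31  30  31  35  31  37  37  36  31  30  27  31
 40  35  40  43  74 110 120 121 106  78  49  43  34  33  33  32  36  38  39  36  36  35  36  36  31  36  32  41  36  31  30  26  30  30
 36  40  36  53 107 133 137 132 126 120 104  71  42  28  27  30  31  31  37  39  40  36  40  42  32  36  36  36  31  39  34  33  35  35
 36  36  41  84 125 138 137 132 128 131 132 119  90  56  35  29  29  34  36  34  35  40  41  36  32  35  36  36  40  35  34  39  35  30
 36  36  56 105 129 134 131 130 131 136 141 139 128 109  79  45  31  30  31  40  38  43  40  39  40  40  40  36  39  35  30  35  36  30
 36  48  89 123 128 120 117 116 121 131 137 139 139 134 124 103  77  50  38  32  32  37  38  43  39 
[... 6548 characters left out ...]
 [array([ 398.7, -141.1,    0. ])]
top scraper [261.6, 287.8] [array([406.1, 153.4,   0. ])]
top bed [235.2, 365.9] [array([ 504.8, -129.4,   60. ])]
top tray [264.3, 364.5] [array([ 400.8, -131.2,    0. ])]
chunk 0.64 [478.3 -81.8] (np.float64(32.06997272358391), np.float64(24.949056244680605))
chunk 0.41 [ 529.4 -145.2] (np.float64(43.131518230702596), np.float64(32.13045798732336))
chunk 0.4 [ 478.3 -150.9] (np.float64(30.398014756710044), np.float64(27.011967531657856))
paddle [584.3 139.8 155. ]
bright (344, 255, 46, 17) [ 405.  -132.5] 161.48763515828554 57.19828267868271 -1.554265044460057
bright (342, 217, 40, 40) [ 500.  -114.7] 133.44828113430233 132.6706671585637 -3.03554956616293
```

```bash
cat >> h.py <<'E'
def plan(wps,yaw=None,start=None,n=None):
    """suggest rows through world waypoints at constant yaw"""
    s=ctrl.read_state(); p=np.array(s["eef_pos"] if start is None else start,float)
    f=s["tool_rot"][2] if yaw is None else yaw
    for w in wps:
        d=np.array(w)-p; c,k=np.cos(f),np.sin(f)
        t=np.array([c*d[0]+k*d[1],k*d[0]-c*d[1],-d[2]])/25
        m=n or int(np.ceil(np.linalg.norm(t)/1.0)) or 1
        print("to",w,"rows",m,"each",np.round(t/m,3),"total",np.round(t,2)); p=np.array(w,float)
E
python3 - <<'E'
from h import *
np.set_printoptions(precision=2,suppress=True)
a=ctrl.get_image("top"); b=ctrl.get_image("side")
h=cv2.cvtColor(a["img"],cv2.COLOR_RGB2HSV); m=(h[...,1]<106)&(h[...,1]>80)&(h[...,2]>205); m[:250]=0;m[285:]=0;m[:,:265]=0;m[:,305:]=0
n,l,st,ce=cv2.connectedComponentsWithStats(m.astype(np.uint8)); i=1+np.argmax(st[1:,4])
pts=np.argwhere(l==i)[:,::-1].astype(np.float32); r=cv2.minAreaRect(pts); v=np.cov(pts.T); w,V=np.linalg.eigh(v); d=V[:,1]
print("handle",st[i],ce[i]); c0=ce[i]; P=[onz(ray(a,(c0[1]+t*d[1],c0[0]+t*d[0])),66) for t in(-10,0,10)]; e=P[2]-P[0]
print("centre",P[1],"yaw",np.arctan2(e[1],e[0]))
# handle in side view : project predicted
g=cv2.cvtColor(a["img"],cv2.COLOR_RGB2GRAY); w=np.zeros_like(g); w[200:272,330:400]=g[200:272,330:400]
cs=[k for k in cv2.findContours((w>200).astype(np.uint8),0,1)[0] if cv2.boundingRect(k)[1]==217]
k=cs[0][:,0,:]; x,y,ww,hh=cv2.boundingRect(cs[0])
for nm,sel in(("L",k[(k[:,0]<x+6)&(k[:,1]>y+5)&(k[:,1]<y+hh-5)]),("R",k[(k[:,0]>x+ww-6)&(k[:,1]>y+5)&(k[:,1]<y+hh-5)]),("T",k[(k[:,1]<y+6)&(k[:,0]>x+5)&(k[:,0]<x+ww-5)]),("B",k[(k[:,1]>y+hh-6)&(k[:,0]>x+5)&(k[:,0]<x+ww-5)])):
    W=np.array([onz(ray(a,(p[1],p[0])),60)[:2] for p in sel],np.float32); q=cv2.fitLine(W,cv2.DIST_HUBER,0,.01,.01).ravel(); print(nm,len(sel),q[2:],np.arctan2(q[1],q[0]))
def px(cam,p):
    E=np.array(cam["extrinsics"]);K=np.array(cam["intrinsics"]);q=E[:3,:3].T@(np.array(p)-E[:3,3]);return K[0,2]+K[0,0]*q[0]/-q[2],K[1,2]-K[1,1]*q[1]/-q[2]
print("side px of handle top / base",px(b,P[1]),px(b,[P[1][0],P[1][1],0]))
s=ctrl.read_state(); print(s["eef_pos"],s["tool_rot"],s["clock"])
plan([(370,-613,231),(370,-230,231),(400,-60,231),(415,20,231),(394,155,200)])
E
```

```text
handle [274 258  23  15 130] [285.09 265.21]
centre [392.28 158.34  66.  ] yaw 1.1114154851327989
L 29 [496.17 -50.3 ] 0.10595032
R 29 [ 498.54 -179.65] 0.10611829
T 29 [ 563.63 -102.18] -1.4475712
B 29 [ 435.03 -115.02] -1.4505417
side px of handle top / base (np.float64(285.10213130840725), np.float64(262.7289774231358)) (np.float64(285.34905633771984), np.float64(280.70733781857103))
[ 214.21 -613.71  231.3 ] [-3.14 -0.    0.34] 1.85
to (370, -613, 231) rows 7 each [0.84 0.29 0.  ] total [5.89 2.03 0.01]
to (370, -230, 231) rows 16 each [ 0.32 -0.9  -0.  ] total [  5.05 -14.46  -0.  ]
to (400, -60, 231) rows 7 each [ 0.48 -0.86 -0.  ] total [ 3.37 -6.02 -0.  ]
to (415, 20, 231) rows 4 each [ 0.41 -0.71 -0.  ] total [ 1.62 -2.82 -0.  ]
to (394, 155, 200) rows 6 each [ 0.16 -0.9   0.21] total [ 0.99 -5.38  1.24]
```

```bash
python3 -m crank '[[[0.84,0.29,0,0],[0.84,0.29,0,0],[0.84,0.29,0,0],[0.84,0.29,0,0],[0.84,0.29,0,0],[0.84,0.29,0,0],[0.84,0.29,0,0],[0.32,-0.9,0,0],[0.32,-0.9,0,0],[0.32,-0.9,0,0],[0.32,-0.9,0,0],[0.32,-0.9,0,0]]]' -1
python3 -m crank '[[[0.32,-0.9,0,0],[0.32,-0.9,0,0],[0.32,-0.9,0,0],[0.32,-0.9,0,0],[0.32,-0.9,0,0],[0.32,-0.9,0,0],[0.32,-0.9,0,0],[0.32,-0.9,0,0],[0.32,-0.9,0,0],[0.32,-0.9,0,0],[0.32,-0.9,0,0],[0.48,-0.86,0,0]]]'
python3 -m crank '[[[0.48,-0.86,0,0],[0.48,-0.86,0,0],[0.48,-0.86,0,0],[0.48,-0.86,0,0],[0.48,-0.86,0,0],[0.48,-0.86,0,0],[0.41,-0.71,0,0],[0.41,-0.71,0,0],[0.41,-0.71,0,0],[0.41,-0.71,0,0]]]'
python3 -m crank '[[[0.16,-0.9,0.21,0],[0.16,-0.9,0.21,0],[0.16,-0.9,0.21,0],[0.16,-0.9,0.21,0],[0.16,-0.9,0.21,0],[0.16,-0.9,0.21,0]]]'
python3 -m crank '[[[0,0,0,-0.96],[0,0,0,-0.96],[0,0,0,-0.96],[0,0,0,-0.96],[0,0,0,-0.96],[0,0,0,-0.96],[0,0,0,-0.96],[0,0,0,-0.96],[0,0,0,-0.96],[0,0,0,-0.96],[0,0,0,0]]]'
python3 -c "
from h import *
plan([(392.3,158,110),(392.3,158,30)])"
```

```text
clock: 2.85
eef_pos: [370.3, -492.6, 231.3]
tool_rot: [3.142, -0.0, 0.336]
force: [1.3, 0.5, -0.1]
width: 85.0
gripper_force: 0.0
clock: 3.85
eef_pos: [375.5, -205.9, 231.5]
tool_rot: [3.141, 0.0, 0.335]
force: [-1.6, 1.0, -0.1]
width: 85.2
gripper_force: 0.0
clock: 4.68
eef_pos: [417.3, 20.3, 231.6]
tool_rot: [3.141, -0.001, 0.336]
force: [0.3, 0.6, -0.4]
width: 85.3
gripper_force: 0.0
clock: 5.18
eef_pos: [395.1, 155.7, 199.8]
tool_rot: [-3.142, -0.001, 0.336]
force: [0.6, 0.0, -0.4]
width: 85.3
gripper_force: 0.0
clock: 6.1
eef_pos: [395.4, 154.6, 200.0]
tool_rot: [3.141, -0.001, 1.105]
force: [0.9, 0.7, -0.2]
width: 85.4
gripper_force: 0.0
to (392.3, 158, 110) rows 4 each [ 0.016 -0.043  0.9  ] total [ 0.07 -0.17  3.6 ]
to (392.3, 158, 30) rows 4 each [0.  0.  0.8] total [0.  0.  3.2]
```

```bash
python3 -m crank '[[[0.02,-0.04,0.9,0],[0.02,-0.04,0.9,0],[0.02,-0.04,0.9,0],[0.01,-0.04,0.9,0],[0,0,0.8,0],[0,0,0.8,0],[0,0,0.8,0],[0,0,0.5,0],[0,0,0.3,0]]]'
python3 -c "
from h import *
a=ctrl.get_image('side');cv2.imwrite('pics/g1.png',cv2.resize(cv2.cvtColor(a['img'],cv2.COLOR_RGB2BGR)[200:330,200:370],(680,520),interpolation=cv2.INTER_CUBIC));print(ctrl.read_state()['eef_pos'])"
```

```text
clock: 6.85
eef_pos: [392.0, 157.6, 30.9]
tool_rot: [-3.141, 0.002, 1.102]
force: [0.4, 0.2, 0.7]
width: 85.6
gripper_force: 0.0
[391.85992823 157.34616721  30.30272485]
```

View pics/g1.png

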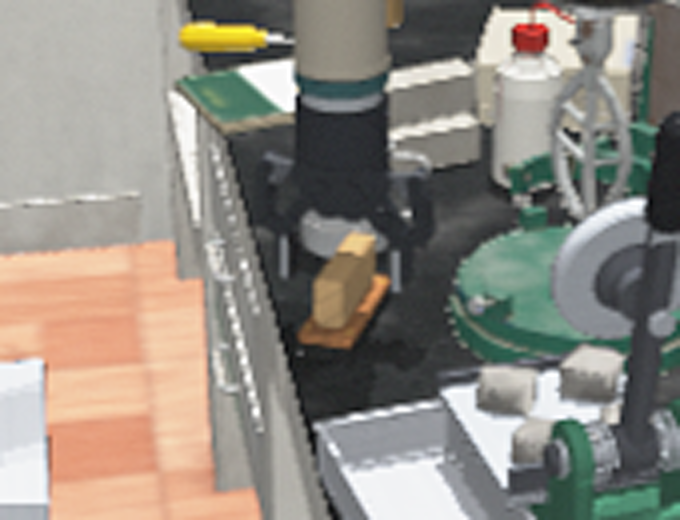

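The fingers straddle the handle evenly, at about crop px (345,275). Next I'll close the gripper and lift.

```bash
python3 -m crank '[[[0,0,0,0],[0,0,0,0],[0,0,0,0],[0,0,0,0],[0,0,0,0],[0,0,0,0],[0,0,0,0],[0,0,0,0]]]' 1
python3 -m crank '[[[0,0,0,0],[0,0,-0.2,0],[0,0,-0.8,0],[0,0,-0.8,0],[0,0,-0.8,0],[0,0,-0.8,0],[0,0,0,0]]]'
python3 -c "
from h import *
print(ctrl.read_state()['eef_pos'])
a=ctrl.get_image('side');cv2.imwrite('pics/g2.png',cv2.resize(cv2.cvtColor(a['img'],cv2.COLOR_RGB2BGR)[200:330,200:370],(680,520),interpolation=cv2.INTER_CUBIC))"
```

```text
clock: 7.57
eef_pos: [392.6, 157.8, 32.8]
tool_rot: [3.14, 0.0, 1.104]
force: [0.5, -0.4, 6.0]
width: 25.1
gripper_force: 59.5
clock: 8.15
eef_pos: [393.6, 158.4, 120.0]
tool_rot: [3.139, -0.003, 1.103]
force: [0.4, 0.5, -1.3]
width: 25.5
gripper_force: 59.6
[393.64964677 158.37598615 119.99203349]
```

View pics/g2.png

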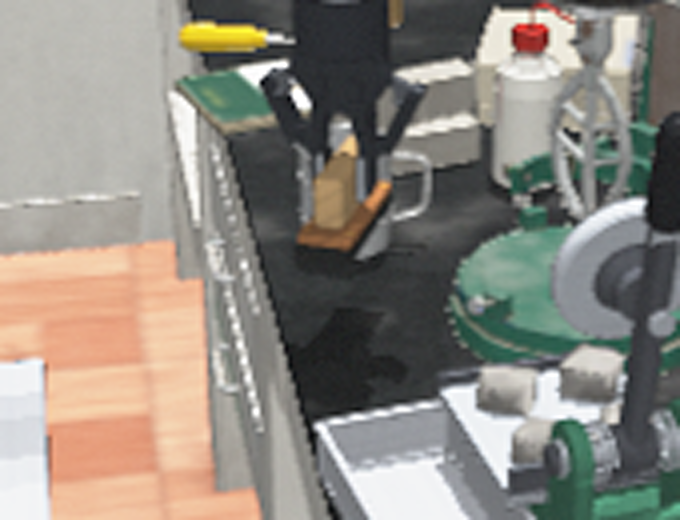

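```bash
cat >> h.py <<'E'
def bp(x,y,z): return (502+.1136*x+.9936*y,-116-.9936*x+.1136*y,z)
E
python3 -m crank '[[[0,0,-0.2,-0.9],[0,0,-0.2,-0.9],[0,0,-0.2,-0.9],[0,0,-0.2,-0.9],[0,0,-0.2,-0.9],[0,0,-0.2,-0.9],[0,0,-0.2,-0.9],[0,0,-0.2,-0.97],[0,0,0,0]]]'
python3 -c "
from h import *
plan([(425,50,160),bp(-8,-100,160),bp(-8,93,160),bp(-2,93,98)],yaw=1.685)"
```

```text
clock: 8.95
eef_pos: [392.1, 157.5, 156.8]
tool_rot: [-3.14, 0.001, 1.687]
force: [0.7, -0.1, -2.6]
width: 25.3
gripper_force: 59.5
to (425, 50, 160) rows 5 each [-0.885  0.164 -0.026] total [-4.42  0.82 -0.13]
to (401.7312, -119.4112, 160) rows 7 each [-0.947 -0.242 -0.   ] total [-6.63 -1.7  -0.  ]
to (593.496, -97.48639999999999, 160) rows 8 each [-0.     0.965 -0.   ] total [-0.    7.72 -0.  ]
to (594.1776, -103.448, 98) rows 3 each [-0.08  -0.     0.827] total [-0.24 -0.    2.48]
```

```bash
python3 -m crank '[[[-0.885,0.164,-0.03,0],[-0.885,0.164,-0.03,0],[-0.885,0.164,-0.03,0],[-0.885,0.164,-0.03,0],[-0.885,0.164,-0.03,0],[-0.947,-0.242,0,0],[-0.947,-0.242,0,0],[-0.947,-0.242,0,0],[-0.947,-0.242,0,0],[-0.947,-0.242,0,0],[-0.947,-0.242,0,0],[-0.947,-0.242,0,0]]]'
python3 -m crank '[[[0,0.8,0,0],[0,0.96,0,0],[0,0.96,0,0],[0,0.96,0,0],[0,0.96,0,0],[0,0.96,0,0],[0,0.96,0,0],[0,0.96,0,0],[0,0.2,0,0],[0,0,0,0]]]'
python3 -c "
from h import *
plan([bp(-2,94,102)],yaw=1.685)
for n in('side','top'):
  a=ctrl.get_image(n);r=(200,330,260,430) if n=='side' else (195,280,310,420)
  cv2.imwrite('pics/b_'+n+'.png',cv2.resize(cv2.cvtColor(a['img'],cv2.COLOR_RGB2BGR)[r[0]:r[1],r[2]:r[3]],None,fx=4,fy=4,interpolation=cv2.INTER_CUBIC))"
```

```text
clock: 9.95
eef_pos: [401.2, -120.5, 160.3]
tool_rot: [-3.139, 0.0, 1.683]
force: [1.7, 0.0, -2.7]
width: 25.6
gripper_force: 59.5
clock: 10.78
eef_pos: [594.7, -96.3, 159.5]
tool_rot: [-3.14, 0.0, 1.685]
force: [-0.5, -0.5, -2.0]
width: 25.1
gripper_force: 59.7
to (595.1712, -103.3344, 102) rows 3 each [-0.093 -0.004  0.767] total [-0.28 -0.01  2.3 ]
```

View pics/b_side.png

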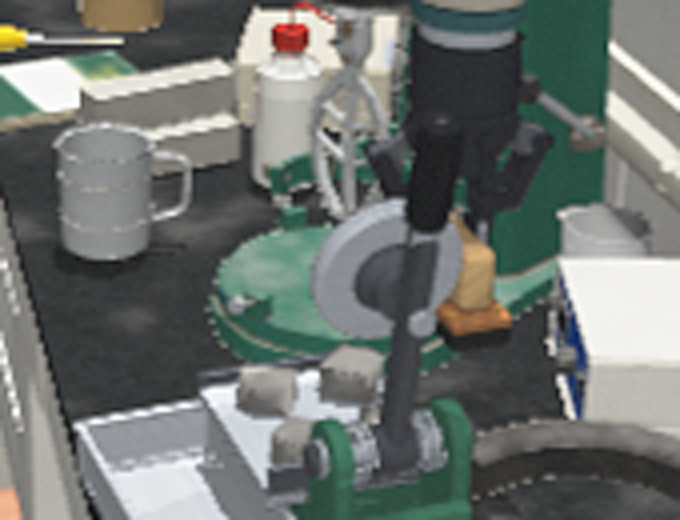

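```bash
python3 -m crank '[[[-0.09,0,0.77,0],[-0.09,0,0.77,0],[-0.1,0,0.77,0],[0,0,0.26,0],[0,0,0,0],[0,-0.4,0,0],[0,-0.4,0,0],[0,-0.4,0,0],[0,0,0,0]]]'
python3 -m crank '[[[0,0,0.05,0],[0,0,0.05,0],[0,0,0,0]]]'
python3 -c "
from h import *
plan([bp(-2,-58,93)],yaw=1.685)"
```

```text
clock: 11.63
eef_pos: [563.1, -108.1, 97.9]
tool_rot: [-3.14, 0.002, 1.685]
force: [-0.5, -0.1, -2.3]
width: 25.4
gripper_force: 59.8
clock: 11.88
eef_pos: [565.7, -107.5, 94.6]
tool_rot: [3.141, 0.001, 1.685]
force: [-0.6, -0.0, -3.0]
width: 25.5
gripper_force: 59.8
to (444.144, -120.6016, 93) rows 5 each [ 0.007 -0.978  0.013] total [ 0.03 -4.89  0.06]
```

```bash
python3 -m crank '[[[0,-0.3,0.03,0],[0,-0.3,0.02,0],[0,-0.3,0,0],[0,-0.3,0,0],[0,-0.3,0,0],[0,-0.3,0,0],[0,-0.3,0,0],[0,-0.3,0,0]]]'
python3 -m crank '[[[0,-0.25,0,0],[0,-0.25,0,0],[0,-0.25,0,0],[0,-0.25,0,0],[0,-0.25,0,0],[0,-0.25,0,0]]]'
python3 -c "
from h import *
plan([bp(-2,-58,93)],yaw=1.685)"
```

```text
clock: 12.55
eef_pos: [504.3, -114.7, 93.2]
tool_rot: [-3.141, 0.001, 1.685]
force: [0.6, -0.3, -1.9]
width: 25.4
gripper_force: 59.9
clock: 13.05
eef_pos: [467.6, -118.9, 93.2]
tool_rot: [-3.141, 0.001, 1.685]
force: [0.4, -0.3, -1.4]
width: 25.1
gripper_force: 59.7
to (444.144, -120.6016, 93) rows 1 each [ 0.038 -0.939  0.01 ] total [ 0.04 -0.94  0.01]
```

```bash
python3 -m crank '[[[0,-0.2,0.02,0],[0,-0.2,0,0],[0,-0.2,0,0],[0,-0.2,0,0],[0,-0.2,0,0],[0,0,0,0],[0,0,0,0]]]'
python3 -c "
from h import *
o=[]
for n in('side','top'):
  a=ctrl.get_image(n);r=(240,360,260,430) if n=='side' else (195,280,310,420)
  o.append(cv2.resize(cv2.cvtColor(a['img'],cv2.COLOR_RGB2BGR)[r[0]:r[1],r[2]:r[3]],(500,352) if n=='side' else (300,352),interpolation=cv2.INTER_CUBIC))
  print([(np.round(x['position']),round(x['confidence'],2)) for x in ctrl.find_in(n,'chunk_0')])
cv2.imwrite('pics/w1.png',cv2.hconcat(o))"
```

```text
clock: 13.63
eef_pos: [442.4, -121.8, 92.9]
tool_rot: [-3.14, 0.002, 1.685]
force: [-1.3, 1.0, 6.7]
width: 25.1
gripper_force: 60.8
[(array([314., 308.]), 0.74), (array([329., 322.]), 0.61), (array([328., 313.]), 0.56), (array([318., 294.]), 0.49)]
[(array([267., 355.]), 0.63)]
```

View pics/w1.png

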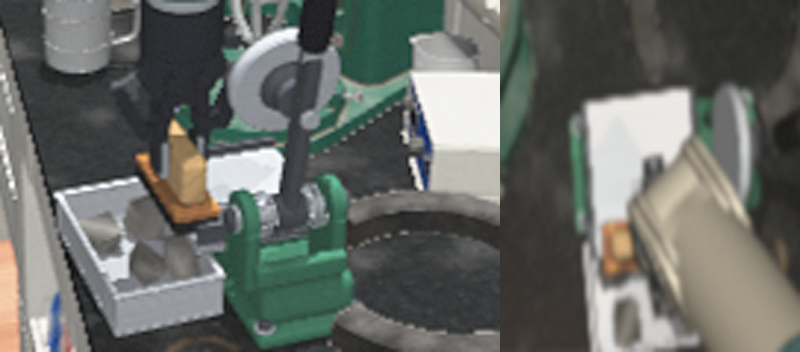

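The side view shows all four chunks lying in the tray and the bed bare. Next I'll return the block to its old place.

```bash
python3 -m crank '[[[0,0,-0.3,0],[0,0,-0.8,0],[0,0,-0.9,0],[0,0,-0.5,0],[0.9,-0.03,0,0],[0.97,0,0,0],[0.97,0,0,0],[0.97,0,0,0],[0.97,0,0,0],[0.97,0,0,0],[0.97,0,0,0],[0,0,0,0]]]'
python3 -c "
from h import *
plan([(392.6,157.8,150)],yaw=1.685)"
```

```text
clock: 14.83
eef_pos: [422.8, 50.4, 155.7]
tool_rot: [3.141, -0.002, 1.692]
force: [0.1, -0.4, -2.0]
width: 25.1
gripper_force: 59.8
to (392.6, 157.8, 150) rows 5 each [ 0.881 -0.142  0.046] total [ 4.41 -0.71  0.23]
```

```bash
python3 -m crank '[[[0.88,-0.14,0,0.9],[0.92,-0.08,0,0.9],[0.91,-0.01,0,0.9],[0.9,0.05,0,0.9],[0.8,0.1,0,0.9],[0,0,0,0.9],[0,0,0,0.9],[0,0,0,0.95],[0,0,0,0]]]'
python3 -c "
from h import *
plan([(392.6,157.8,38),(392.6,157.8,33)])"
```

```text
clock: 15.58
eef_pos: [423.7, 153.3, 154.9]
tool_rot: [-3.141, 0.003, 1.104]
force: [-0.3, -0.1, -1.7]
width: 24.9
gripper_force: 59.8
to (392.6, 157.8, 38) rows 5 each [-0.08  -0.239  0.935] total [-0.4  -1.19  4.68]
to (392.6, 157.8, 33) rows 1 each [0.  0.  0.2] total [0.  0.  0.2]
```

```bash
python3 -m crank '[[[-0.1,-0.4,0.5,0],[-0.1,-0.4,0.9,0],[-0.1,-0.39,0.9,0],[-0.1,0,0.9,0],[0,0,0.9,0],[0,0,0.4,0],[0,0,0.16,0],[0,0,0.1,0],[0,0,0.06,0],[0,0,0,0],[0,0,0,0]]]'

```

```text
clock: 16.5
eef_pos: [393.5, 158.2, 35.0]
tool_rot: [3.141, 0.0, 1.105]
force: [-0.5, -0.4, -2.1]
width: 25.4
gripper_force: 59.7
```

```bash
python3 -m crank '[[[0,0,0.04,0],[0,0,0.04,0],[0,0,0.03,0],[0,0,0,0]]]'
python3 -m crank '[[[0,0,0,0],[0,0,0,0],[0,0,0,0],[0,0,0,0],[0,0,0,0],[0,0,0,0],[0,0,-0.4,0],[0,0,-0.6,0],[0,0,-0.9,0],[0,0,-0.9,0],[0,0,-0.9,0],[0,0,-0.9,0]]]' -1
```

```text
clock: 16.83
eef_pos: [393.5, 158.1, 32.9]
tool_rot: [3.14, 0.0, 1.105]
force: [-2.0, -0.6, 13.5]
width: 25.0
gripper_force: 61.9
clock: 17.83
eef_pos: [392.6, 158.0, 147.6]
tool_rot: [-3.141, 0.002, 1.106]
force: [-0.3, -0.3, -0.2]
width: 85.3
gripper_force: 0.0
```

```bash
python3 -m crank '[[[-0.7,0.2,-0.6,-0.9],[-0.7,0.2,-0.6,-0.9],[-0.7,0.2,-0.6,-0.9],[-0.7,0.2,-0.6,-0.9],[-0.7,0.1,-0.6,-0.9],[-0.7,0,-0.6,-0.9],[-0.7,-0.1,-0.6,-0.9],[-0.7,-0.2,-0.6,-0.95],[0,0,-0.3,0]]]'
python3 - <<'E'
from h import *
np.set_printoptions(precision=1,suppress=True)
for k in range(3):
    a=ctrl.get_image("top");b=ctrl.get_image("side")
    for t in("lever_grip","lever_hinge","scraper"):
        p=ctrl.place_of("top",t);q=ctrl.place_of("side",t)
        if p and q:
            print(t,p[0]["position"],q[0]["position"],*tri(ray(a,p[0]["position"]),ray(b,q[0]["position"])),onz(ray(a,p[0]["position"]),316 if t=="lever_grip" else 105 if t=="lever_hinge" else 0)[:2])
m=ctrl.trace("side","lever_grip")[0]["mask"];g=cv2.cvtColor(b["img"],cv2.COLOR_RGB2GRAY)
def px(cam,p):
    E=np.array(cam["extrinsics"]);K=np.array(cam["intrinsics"]);q=E[:3,:3].T@(np.array(p)-E[:3,3]);return np.array((K[0,2]+K[0,0]*q[0]/-q[2],K[1,2]-K[1,1]*q[1]/-q[2]))
print("pred side grip",px(b,bp(147.3,0,316.7)),"top",px(a,bp(147.3,0,316.7)))
print("grip end side",px(b,bp(110+247*.1736,0,105+247*.985)),"mid",px(b,bp(110+210*.1736,0,105+210*.985)))
for r in range(228,262,4):
    xs=np.where(m[r])[0]; d=np.where(g[r,350:385]<45)[0]+350
    print(r,xs.min() if len(xs) else None,xs.max() if len(xs) else None,d.min() if len(d) else None,d.max() if len(d) else None)
plan([(400,-150,390),bp(147,0,390)],yaw=1.685)
E
```

```text
clock: 18.58
eef_pos: [376.7, 12.2, 274.9]
tool_rot: [-3.14, 0.003, 1.683]
force: [0.0, 0.6, -0.8]
width: 85.1
gripper_force: 0.0
lever_grip [226.1, 417.4] [240.0, 364.9] [ 514.5 -260.3  314.5] 4.798711581641675 [ 516.7 -260.7]
lever_hinge [230.0, 393.6] [310.6, 358.2] [ 520.4 -222.1  101.6] 2.7222206499749246 [ 521.4 -221.9]
scraper [267.0, 368.3] [281.9, 288.8] [ 373.8 -126.9  150.1] 33.753238652216744 [ 391.  -145.4]
lever_grip [224.0, 417.7] [237.8, 366.8] [ 519.7 -259.9  319.5] 6.348949362421478 [ 523.1 -261.6]
lever_hinge [230.5, 394.3] [311.8, 354.9] [ 515.1 -223.8  100.1] 10.301174691134797 [ 519.7 -224.3]
scraper [263.2, 287.7] [283.2, 285.8] [396.7 154.7  -7.8] 7.158405846072858 [400.2 153.7]
lever_grip [264.3, 372.8] [240.6, 368.3] [ 473.7 -156.4  272.8] 158.7847500296207 [ 398.1 -125.4]
lever_hinge [234.0, 394.1] [313.8, 356.3] [ 510.5 -225.9   95.4] 4.872066456304645 [ 507.4 -223.7]
scraper [264.0, 285.5] [281.5, 287.6] [398.7 161.9  -5.5] 3.188686966071646 [397.1 161.7]
pred side grip [368.1 239.2] top [418.  225.4]
grip end side [369.9 227.3] mid [367.8 241. ]
228 367 372 None None
232 364 375 365 374
236 364 375 364 374
240 363 375 364 373
244 363 374 363 373
248 362 373 362 372
252 351 372 362 371
256 345 372 363 370
260 342 374 None None
to (400, -150, 390) rows 9 each [-0.7  0.  -0.5] total [-6.7  0.1 -4.6]
to (518.6992, -262.05920000000003, 390) rows 7 each [-0.7  0.6 -0. ] total [-5.   4.2 -0. ]
```

```bash
python3 -m crank '[[[-0.74,0.01,-0.52,0],[-0.74,0.01,-0.52,0],[-0.74,0.01,-0.52,0],[-0.74,0.01,-0.52,0],[-0.74,0.01,-0.52,0],[-0.74,0.01,-0.52,0],[-0.74,0.01,-0.52,0],[-0.74,0.01,-0.52,0],[-0.74,0.01,-0.52,0],[0,0,0,0]]]'
python3 -m crank '[[[-0.72,0.6,0,0],[-0.72,0.6,0,0],[-0.72,0.6,0,0],[-0.72,0.6,0,0],[-0.72,0.6,0,0],[-0.72,0.6,0,0],[-0.72,0.6,0,0],[0,0,0,0]]]'
python3 - <<'E'
from h import *
plan([bp(147.3,0,390)],yaw=1.685)
o=[]
for n in('side','top'):
  a=ctrl.get_image(n);r=(190,310,290,460) if n=='side' else (190,275,350,460)
  o.append(cv2.resize(cv2.cvtColor(a['img'],cv2.COLOR_RGB2BGR)[r[0]:r[1],r[2]:r[3]],(500,352) if n=='side' else (300,352),interpolation=cv2.INTER_CUBIC))
cv2.imwrite('pics/l1.png',cv2.hconcat(o))
E
```

```text
clock: 20.67
eef_pos: [400.3, -153.2, 393.1]
tool_rot: [3.139, 0.003, 1.68]
force: [1.3, -0.1, 0.1]
width: 85.4
gripper_force: 0.0
clock: 21.33
eef_pos: [519.6, -265.1, 389.7]
tool_rot: [-3.142, -0.0, 1.682]
force: [0.2, -0.3, 0.1]
width: 85.7
gripper_force: 0.0
to (518.73328, -262.35728, 390) rows 1 each [ 0.112 -0.024 -0.01 ] total [ 0.11 -0.02 -0.01]
```

View pics/l1.png

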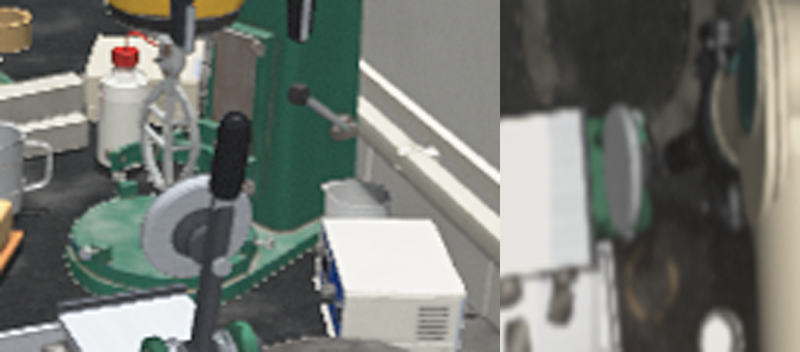

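The fingers sit either side of the grip, at crop px (182,20) and (303,15), with the grip at (235,115). The bed is clear. Next I'll descend and close.

```bash
python3 -m crank '[[[0.11,-0.02,0.6,0],[0,0,0.8,0],[0,0,0.8,0],[0,0,0.8,0],[0,0,0.5,0],[0,0,0.15,0],[0,0,0,0]]]'
python3 -m crank '[[[0,0,0,0],[0,0,0,0],[0,0,0,0],[0,0,0,0],[0,0,0,0],[0,0,0,0],[0,0,0,0],[0,0,0,0]]]' 1
```

```text
clock: 22.02
eef_pos: [515.8, -258.8, 299.8]
tool_rot: [-3.139, 0.0, 1.687]
force: [-0.3, -0.1, 0.2]
width: 85.8
gripper_force: 0.0
clock: 22.68
eef_pos: [518.8, -259.6, 301.5]
tool_rot: [3.138, 0.002, 1.686]
force: [5.6, -0.6, 3.6]
width: 26.8
gripper_force: 59.0
```

```bash
cat >> h.py <<'E'
def arc(a0,a1,n,R=216):
    a=np.linspace(a0,a1,n+1); d=np.c_[-np.diff(np.sin(a)),-np.diff(np.cos(a))]*R/25
    for i in range(0,n,12): print(",".join("[%.2f,0,%.2f,0]"%tuple(x) for x in d[i:i+12]))
def lev():
    s=ctrl.read_state(); p=np.array(s["eef_pos"]); x=(p[0]-502)*.1136-(p[1]+116)*.9936-110; z=p[2]+17.5-105
    print("t",s["clock"],"R",np.hypot(x,z).round(1),"a",np.arctan2(x,z).round(3),"ybed",((p[0]-502)*.9936+(p[1]+116)*.1136).round(1),"F",np.round(s["force"],1),"rot",np.round(s["tool_rot"],3))
E
python3 -c "
from h import *
lev(); arc(.16,-1.58,36)"
```

```text
t 22.6833 R 216.7 a 0.16 ybed 0.4 F [ 5.6 -0.6  3.6] rot [3.138e+00 2.000e-03 1.686e+00]
[0.41,0,-0.06,0],[0.42,0,-0.04,0],[0.42,0,-0.02,0],[0.42,0,0.00,0],[0.42,0,0.02,0],[0.42,0,0.04,0],[0.41,0,0.06,0],[0.41,0,0.08,0],[0.40,0,0.10,0],[0.40,0,0.12,0],[0.39,0,0.14,0],[0.39,0,0.16,0]
[0.38,0,0.18,0],[0.37,0,0.20,0],[0.36,0,0.21,0],[0.35,0,0.23,0],[0.34,0,0.25,0],[0.32,0,0.26,0],[0.31,0,0.28,0],[0.30,0,0.29,0],[0.28,0,0.31,0],[0.27,0,0.32,0],[0.25,0,0.33,0],[0.23,0,0.35,0]
[0.22,0,0.36,0],[0.20,0,0.37,0],[0.18,0,0.38,0],[0.16,0,0.38,0],[0.14,0,0.39,0],[0.13,0,0.40,0],[0.11,0,0.40,0],[0.09,0,0.41,0],[0.07,0,0.41,0],[0.05,0,0.41,0],[0.03,0,0.42,0],[0.01,0,0.42,0]
```

```bash
python3 -m crank '[[[0.41,0,-0.06,0],[0.42,0,-0.04,0],[0.42,0,-0.02,0],[0.42,0,0.00,0],[0.42,0,0.02,0],[0.42,0,0.04,0],[0.41,0,0.06,0],[0.41,0,0.08,0],[0.40,0,0.10,0],[0.40,0,0.12,0],[0.39,0,0.14,0],[0.39,0,0.16,0]]]'; python3 -c "from h import *;lev()"
```

```text
clock: 23.68
eef_pos: [505.2, -139.1, 287.8]
tool_rot: [3.136, 0.006, 1.684]
force: [1.6, -2.2, 13.5]
width: 26.7
gripper_force: 61.9
t 23.6833 R 218.3 a -0.409 ybed 0.6 F [ 1.6 -2.2 13.5] rot [3.136 0.006 1.684]
```

```bash
python3 -m crank '[[[0.38,0,0.18,0],[0.37,0,0.20,0],[0.36,0,0.21,0],[0.35,0,0.23,0],[0.34,0,0.25,0],[0.32,0,0.26,0],[0.31,0,0.28,0],[0.30,0,0.29,0],[0.28,0,0.31,0],[0.27,0,0.32,0],[0.25,0,0.33,0],[0.23,0,0.35,0]]]'; python3 -c "from h import *;lev()"
```

```text
clock: 24.68
eef_pos: [494.2, -40.6, 207.4]
tool_rot: [3.136, -0.001, 1.688]
force: [-1.4, 7.8, 17.5]
width: 26.4
gripper_force: 59.0
t 24.6833 R 221.1 a -0.998 ybed 0.8 F [-1.4  7.8 17.5] rot [ 3.136e+00 -1.000e-03  1.688e+00]
```

```bash
python3 -m crank '[[[0.22,0,0.36,0],[0.20,0,0.37,0],[0.18,0,0.38,0],[0.16,0,0.38,0],[0.14,0,0.39,0],[0.13,0,0.40,0],[0.11,0,0.40,0],[0.09,0,0.41,0]]]'; python3 -c "from h import *;lev()"
```

```text
clock: 25.35
eef_pos: [490.6, -8.4, 129.6]
tool_rot: [3.135, -0.005, 1.689]
force: [-1.8, 11.6, 15.9]
width: 26.4
gripper_force: 65.7
t 25.35 R 222.3 a -1.38 ybed 0.9 F [-1.8 11.6 15.9] rot [ 3.135 -0.005  1.689]
```

```bash
python3 -m crank '[[[0.07,0,0.41,0],[0.05,0,0.41,0]]]'; python3 -c "from h import *;lev()"; python3 -m crank '[[[0.03,0,0.3,0],[0.01,0,0.2,0]]]'; python3 -c "from h import *;lev()"
```

```text
clock: 25.52
eef_pos: [490.2, -5.3, 109.0]
tool_rot: [3.135, -0.005, 1.689]
force: [-0.6, 10.2, 15.0]
width: 26.4
gripper_force: 65.2
t 25.5167 R 222.4 a -1.474 ybed 0.9 F [-0.6 10.2 15. ] rot [ 3.135 -0.005  1.689]
clock: 25.68
eef_pos: [490.1, -4.5, 96.1]
tool_rot: [3.136, -0.005, 1.689]
force: [-0.7, 9.7, 14.3]
width: 26.6
gripper_force: 64.8
t 25.6833 R 222.3 a -1.532 ybed 0.8 F [-0.7  9.7 14.3] rot [ 3.136 -0.005  1.689]
```

Next I'll press on in small steps until the plate seats, shown by a rise in force.

```bash
for i in 1 2 3; do :; done; python3 -m crank '[[[0,0,0.12,0],[0,0,0.1,0],[0,0,0,0]]]'|sed -n 2,4p;  python3 -m crank '[[[0,0,0.1,0],[0,0,0.06,0],[0,0,0,0]]]'|sed -n 2,4p; python3 -c "from h import *;lev()"
```

```text
eef_pos: [490.1, -4.5, 90.8]
tool_rot: [3.136, -0.006, 1.689]
force: [-0.1, 10.3, 14.2]
eef_pos: [490.1, -4.5, 87.0]
tool_rot: [3.136, -0.006, 1.689]
force: [-1.1, 11.0, 15.2]
t 26.1833 R 222.2 a -1.573 ybed 0.9 F [-1.1 11.  15.2] rot [ 3.136 -0.006  1.689]
```

```bash
python3 -m crank '[[[0,0,0.1,0],[0,0,0,0]]]'|sed -n 2,4p;  python3 -m crank '[[[0,0,0.1,0],[0,0,0,0]]]'|sed -n 2,4p; python3 -c "
from h import *
lev()
a=ctrl.get_image('side');cv2.imwrite('pics/d1.png',cv2.resize(cv2.cvtColor(a['img'],cv2.COLOR_RGB2BGR)[230:350,270:430],(640,480),interpolation=cv2.INTER_CUBIC))"
```

```text
eef_pos: [490.1, -4.5, 84.5]
tool_rot: [3.136, -0.006, 1.689]
force: [-2.3, 10.8, 14.2]
eef_pos: [490.2, -4.6, 82.0]
tool_rot: [3.136, -0.005, 1.689]
force: [-1.0, 10.7, 13.0]
t 26.5167 R 222.1 a -1.596 ybed 0.9 F [-1.  10.7 13. ] rot [ 3.136 -0.005  1.689]
```

View pics/d1.png

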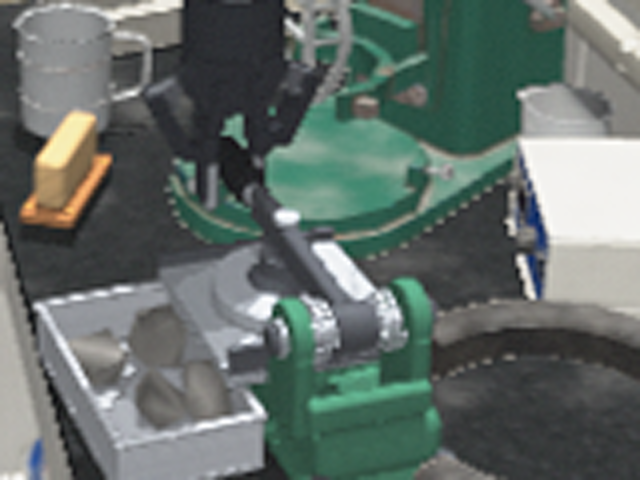

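The image shows the arm nearly level, with the plate on or just above the bed. The block stands upright at crop px (65,170) and the chunks are in the tray. There is no stop force yet, so I'll keep pressing.

```bash
for z in 1; do python3 -m crank '[[[0,0,0.1,0],[0,0,0,0]]]'|sed -n 2,4p; done;  python3 -m crank '[[[0,0,0.1,0],[0,0,0,0]]]'|sed -n 2,4p;python3 -m crank '[[[0,0,0.1,0],[0,0,0,0]]]'|sed -n 2,4p;python3 -c "
from h import *
a=ctrl.get_image('side')
for k in range(2):
  q=ctrl.place_of('side','lever_grip')
  if q: print(q[0]['position'],q[0]['confidence'])
def px(cam,p):
    E=np.array(cam['extrinsics']);K=np.array(cam['intrinsics']);q=E[:3,:3].T@(np.array(p)-E[:3,3]);return np.array((K[0,2]+K[0,0]*q[0]/-q[2],K[1,2]-K[1,1]*q[1]/-q[2]))
for an in(-1.45,-1.5,-1.5755): print(an,px(a,bp(110+215*np.sin(an),0,105+215*np.cos(an))))"
```

```text
eef_pos: [490.1, -4.7, 79.5]
tool_rot: [3.136, -0.005, 1.69]
force: [-0.8, 10.5, 14.5]
eef_pos: [490.2, -4.8, 76.9]
tool_rot: [3.136, -0.005, 1.689]
force: [-0.5, 11.1, 14.6]
eef_pos: [490.2, -5.0, 74.4]
tool_rot: [3.136, -0.005, 1.689]
force: [-0.2, 9.8, 15.3]
[312.7, 356.1] 0.72
[312.7, 356.1] 0.72
-1.45 [327.69584625 265.35961454]
-1.5 [327.4853174  268.49704135]
-1.5755 [327.29114659 273.36193862]
```

```bash
python3 -c "
from h import *
s=ctrl.read_state();print(s['width'],s['gripper_force'],s['clock'])
a=ctrl.get_image('side');cv2.imwrite('pics/d2.png',cv2.resize(cv2.cvtColor(a['img'],cv2.COLOR_RGB2BGR)[255:335,305:385],(600,600),interpolation=cv2.INTER_CUBIC))"
```

```text
26.30745940215466 64.78156685829163 27.2167
```

View pics/d2.png

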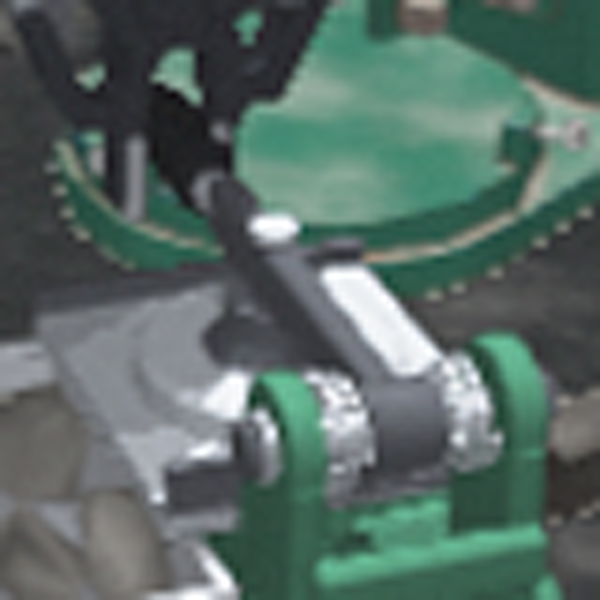

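```bash
python3 -c "
from h import *
a=ctrl.get_image('side')
def px(cam,p):
    E=np.array(cam['extrinsics']);K=np.array(cam['intrinsics']);q=E[:3,:3].T@(np.array(p)-E[:3,3]);return np.array((K[0,2]+K[0,0]*q[0]/-q[2],K[1,2]-K[1,1]*q[1]/-q[2]))
for an in(-1.35,-1.45,-1.5,-1.5755): print(an,[((px(a,bp(110+r*np.sin(an),0,105+r*np.cos(an)))-[305,255])*7.5).round(0) for r in (0,60,100,172,215)])
print('plate rim at level, sole z60:',[((px(a,bp(x,y,z))-[305,255])*7.5).round(0) for x,y,z in((0,-50,60),(-50,0,60),(50,0,60),(0,-50,70),(74,-67,60),(-74,-67,60))])"
```

```text
-1.35 [array([390., 415.]), array([324., 298.]), array([283., 225.]), array([214., 101.]), array([175.,  32.])]
-1.45 [array([390., 415.]), array([322., 311.]), array([280., 247.]), array([210., 138.]), array([170.,  78.])]
-1.5 [array([390., 415.]), array([322., 318.]), array([279., 258.]), array([208., 157.]), array([169., 101.])]
-1.5755 [array([390., 415.]), array([321., 329.]), array([278., 276.]), array([207., 187.]), array([167., 138.])]
plate rim at level, sole z60: [array([137., 390.]), array([215., 303.]), array([316., 438.]), array([137., 367.]), array([164., 506.]), array([ 29., 300.])]
```

```bash
python3 -c "
from h import *
a=cv2.resize(cv2.imread('pics/d1.png',0),(160,120),interpolation=cv2.INTER_AREA).astype(np.float32)
b=cv2.resize(cv2.imread('pics/d2.png',0),(80,80),interpolation=cv2.INTER_AREA).astype(np.float32)
A=a[25:105,35:115]
for r in((25,45,25,45),(30,55,20,50),(20,35,20,35),(0,20,5,40)):
  p=A[r[0]:r[1],r[2]:r[3]].copy();q=b[r[0]:r[1],r[2]:r[3]].copy();print(r,np.abs(p-q).mean().round(2),cv2.phaseCorrelate(p,q))
arc(-1.5755,.19,60,220)"
```

```text
(25, 45, 25, 45) 12.22 ((-0.18955125169107667, 0.9823002431883818), 0.81571235537529)
(30, 55, 20, 50) 10.05 ((-0.15429761757183158, 0.9507168513376492), 0.8491970685323079)
(20, 35, 20, 35) 12.7 ((0.1101836610849718, 1.1877516430021675), 0.9200732866923015)
(0, 20, 5, 40) 14.85 ((0.09655335775842744, 1.597004374393757), 1.0748366554578146)
[-0.00,0,-0.26,0],[-0.01,0,-0.26,0],[-0.02,0,-0.26,0],[-0.03,0,-0.26,0],[-0.03,0,-0.26,0],[-0.04,0,-0.26,0],[-0.05,0,-0.25,0],[-0.06,0,-0.25,0],[-0.06,0,-0.25,0],[-0.07,0,-0.25,0],[-0.08,0,-0.25,0],[-0.08,0,-0.24,0]
[-0.09,0,-0.24,0],[-0.10,0,-0.24,0],[-0.11,0,-0.24,0],[-0.11,0,-0.23,0],[-0.12,0,-0.23,0],[-0.13,0,-0.23,0],[-0.13,0,-0.22,0],[-0.14,0,-0.22,0],[-0.15,0,-0.21,0],[-0.15,0,-0.21,0],[-0.16,0,-0.20,0],[-0.16,0,-0.20,0]
[-0.17,0,-0.20,0],[-0.18,0,-0.19,0],[-0.18,0,-0.18,0],[-0.19,0,-0.18,0],[-0.19,0,-0.17,0],[-0.20,0,-0.17,0],[-0.20,0,-0.16,0],[-0.21,0,-0.16,0],[-0.21,0,-0.15,0],[-0.22,0,-0.14,0],[-0.22,0,-0.14,0],[-0.22,0,-0.13,0]
[-0.23,0,-0.12,0],[-0.23,0,-0.12,0],[-0.23,0,-0.11,0],[-0.24,0,-0.10,0],[-0.24,0,-0.10,0],[-0.24,0,-0.09,0],[-0.25,0,-0.08,0],[-0.25,0,-0.08,0],[-0.25,0,-0.07,0],[-0.25,0,-0.06,0],[-0.25,0,-0.05,0],[-0.25,0,-0.05,0]
[-0.26,0,-0.04,0],[-0.26,0,-0.03,0],[-0.26,0,-0.02,0],[-0.26,0,-0.02,0],[-0.26,0,-0.01,0],[-0.26,0,-0.00,0],[-0.26,0,0.01,0],[-0.26,0,0.01,0],[-0.26,0,0.02,0],[-0.26,0,0.03,0],[-0.26,0,0.04,0],[-0.25,0,0.05,0]
```

The arm still moved about 1 px between those two pictures, so the grip had not slipped and the plate may not be seated. I'll keep pressing and check both force and picture.

```bash
cat >> h.py <<'E'
def shot(f):
    a=ctrl.get_image('side'); np.save('pics/'+f,cv2.cvtColor(a['img'],cv2.COLOR_RGB2GRAY).astype(np.float32))
def cmp(f,g):
    A,B=np.load('pics/'+f+'.npy'),np.load('pics/'+g+'.npy')
    for n,r in(("arm",(275,310,325,355)),("grip",(265,290,320,342)),("static",(300,330,360,390))):
        p=A[r[0]:r[1],r[2]:r[3]].copy();q=B[r[0]:r[1],r[2]:r[3]].copy();print(n,np.abs(p-q).mean().round(2),np.round(cv2.phaseCorrelate(p,q)[0],2))
E
python3 -c "from h import *;shot('p0')"
python3 -m crank '[[[0,0,0.1,0],[0,0,0,0]]]'|sed -n 2,4p;  python3 -m crank '[[[0,0,0.1,0],[0,0,0,0]]]'|sed -n 2,5p
python3 -c "from h import *;shot('p1');cmp('p0','p1')"
```

```text
eef_pos: [490.2, -5.1, 71.9]
tool_rot: [3.136, -0.005, 1.688]
force: [-0.5, 9.6, 14.9]
eef_pos: [490.3, -5.3, 71.2]
tool_rot: [3.135, -0.002, 1.689]
force: [-6.0, 7.4, 33.3]
width: 26.8
arm 4.74 [-0.2  0.4]
grip 9.02 [-0.06  0.85]
static 1.1 [0.04 0.  ]
```

```bash
python3 -m crank '[[[0,0,0.06,0],[0,0,0,0],[0,0,0,0]]]'|sed -n 2,5p
python3 -c "from h import *;lev();shot('p2');cmp('p1','p2');a=ctrl.get_image('side');cv2.imwrite('pics/d3.png',cv2.resize(cv2.cvtColor(a['img'],cv2.COLOR_RGB2BGR)[255:335,305:385],(600,600),interpolation=cv2.INTER_CUBIC))"
```

```text
eef_pos: [490.3, -5.4, 71.1]
tool_rot: [3.134, -0.001, 1.69]
force: [-9.8, 6.4, 48.1]
width: 26.6
t 28.0 R 221.9 a -1.645 ybed 1.0 F [-9.8  6.4 48.1] rot [ 3.134e+00 -1.000e-03  1.690e+00]
arm 1.46 [-0.06  0.07]
grip 1.87 [-0.09  0.36]
static 1.16 [ 0.01 -0.04]
```

View pics/d3.png

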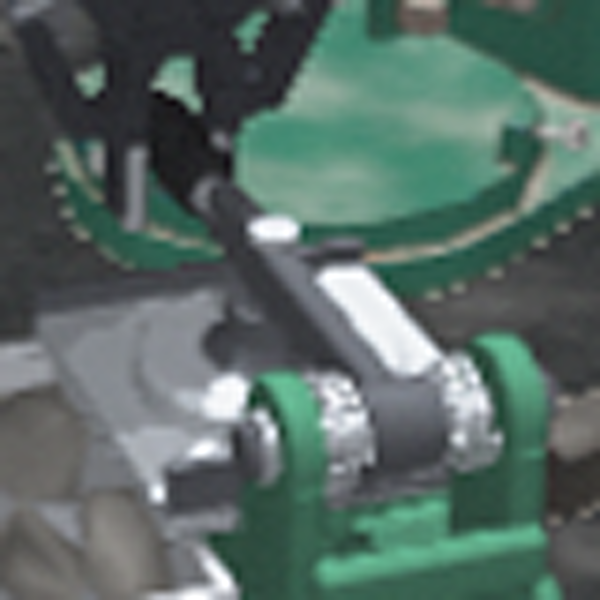

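The force rose to 48 N with almost no arm motion, and the picture shows the arm level with the plate on the bed, so it is seated. Next I'll ease the lever back slowly along the arc.

```bash
python3 -m crank '[[[0,0,-0.15,0],[0,0,-0.26,0],[-0.01,0,-0.26,0],[-0.02,0,-0.26,0],[-0.03,0,-0.26,0],[-0.03,0,-0.26,0],[-0.04,0,-0.26,0],[-0.05,0,-0.25,0],[-0.06,0,-0.25,0],[-0.06,0,-0.25,0],[-0.07,0,-0.25,0],[-0.08,0,-0.25,0]]]'|sed -n 2,6p
python3 -c "from h import *;lev();a=ctrl.get_image('side');print([(x['position'],x['confidence']) for x in ctrl.place_of('side','lever_grip')])"
```

```text
eef_pos: [491.5, -16.9, 142.2]
tool_rot: [3.136, -0.004, 1.688]
force: [0.5, 8.0, 9.9]
width: 26.4
gripper_force: 61.2
t 29.1 R 216.7 a -1.316 ybed 0.8 F [0.5 8.  9.9] rot [ 3.136 -0.004  1.688]
[([251.9, 329.6], 0.58)]
```

```bash
python3 -m crank '[[[-0.08,0,-0.24,0],[-0.09,0,-0.24,0],[-0.10,0,-0.24,0],[-0.11,0,-0.24,0],[-0.11,0,-0.23,0],[-0.12,0,-0.23,0],[-0.13,0,-0.23,0],[-0.13,0,-0.22,0],[-0.14,0,-0.22,0],[-0.15,0,-0.21,0],[-0.15,0,-0.21,0],[-0.16,0,-0.20,0]]]'|sed -n 2,6p
python3 -c "
from h import *
lev();a=ctrl.get_image('side');print([(x['position'],x['confidence']) for x in ctrl.place_of('side','lever_grip')])
def px(cam,p):
    E=np.array(cam['extrinsics']);K=np.array(cam['intrinsics']);q=E[:3,:3].T@(np.array(p)-E[:3,3]);return np.array((K[0,2]+K[0,0]*q[0]/-q[2],K[1,2]-K[1,1]*q[1]/-q[2]))
for an in np.arange(-1.4,-.5,.1): print(an.round(2),px(a,bp(110+215*np.sin(an),0,105+215*np.cos(an))).round(1)[::-1])"
```

```text
eef_pos: [495.8, -55.8, 210.0]
tool_rot: [3.136, -0.001, 1.686]
force: [1.3, 2.2, 9.1]
width: 26.1
gripper_force: 58.2
t 30.2 R 209.9 a -0.948 ybed 0.7 F [1.3 2.2 9.1] rot [ 3.136e+00 -1.000e-03  1.686e+00]
[([237.0, 333.7], 0.97), ([331.0, 310.6], 0.16)]
-1.4 [262.3 328. ]
-1.3 [256.4 328.7]
-1.2 [250.9 329.7]
-1.1 [245.8 331. ]
-1.0 [241.2 332.6]
-0.9 [237.  334.4]
-0.8 [233.5 336.5]
-0.7 [230.6 338.8]
-0.6 [228.3 341.4]
```

```bash
python3 -m crank '[[[-0.16,0,-0.20,0],[-0.17,0,-0.20,0],[-0.18,0,-0.19,0],[-0.18,0,-0.18,0],[-0.19,0,-0.18,0],[-0.19,0,-0.17,0],[-0.20,0,-0.17,0],[-0.20,0,-0.16,0],[-0.21,0,-0.16,0],[-0.21,0,-0.15,0],[-0.22,0,-0.14,0],[-0.22,0,-0.14,0]]]'|sed -n 2,6p
python3 -m crank '[[[-0.22,0,-0.13,0],[-0.23,0,-0.12,0],[-0.23,0,-0.12,0],[-0.23,0,-0.11,0],[-0.24,0,-0.10,0],[-0.24,0,-0.10,0],[-0.24,0,-0.09,0],[-0.25,0,-0.08,0],[-0.25,0,-0.08,0],[-0.25,0,-0.07,0],[-0.25,0,-0.06,0],[-0.25,0,-0.05,0]]]'|sed -n 2,6p
python3 -c "
from h import *
lev();a=ctrl.get_image('side');print([(x['position'],x['confidence']) for x in ctrl.place_of('side','lever_grip')])
def px(cam,p):
    E=np.array(cam['extrinsics']);K=np.array(cam['intrinsics']);q=E[:3,:3].T@(np.array(p)-E[:3,3]);return np.array((K[0,2]+K[0,0]*q[0]/-q[2],K[1,2]-K[1,1]*q[1]/-q[2]))
for an in np.arange(-.5,.2,.1): print(an.round(2),px(a,bp(110+215*np.sin(an),0,105+215*np.cos(an))).round(1)[::-1])"
```

```text
eef_pos: [502.7, -116.5, 260.1]
tool_rot: [3.137, 0.002, 1.685]
force: [7.0, -2.6, 1.0]
width: 26.1
gripper_force: 58.7
eef_pos: [510.6, -187.6, 285.9]
tool_rot: [3.137, -0.0, 1.685]
force: [10.9, -1.1, -11.6]
width: 26.2
gripper_force: 62.3
t 32.3 R 202.0 a -0.189 ybed 0.4 F [ 10.9  -1.1 -11.6] rot [ 3.137 -0.     1.685]
[([228.2, 354.9], 0.55)]
-0.5 [226.8 344.3]
-0.4 [226.1 347.4]
-0.3 [226.2 350.6]
-0.2 [227.2 354.1]
-0.1 [229.1 357.7]
-0.0 [231.9 361.4]
0.1 [235.8 365.2]
```

```bash
python3 -m crank '[[[-0.25,0,-0.05,0],[-0.26,0,-0.04,0],[-0.26,0,-0.03,0],[-0.26,0,-0.02,0],[-0.26,0,-0.02,0],[-0.26,0,-0.01,0],[-0.26,0,0,0],[-0.26,0,0.01,0],[-0.26,0,0.01,0],[-0.25,0,0.02,0],[-0.2,0,0.03,0],[0,0,0,0]]]'|sed -n 2,6p
python3 -c "
from h import *
lev();a=ctrl.get_image('side');print([(x['position'],x['confidence']) for x in ctrl.place_of('side','lever_grip')])"
```

```text
eef_pos: [517.2, -246.7, 288.6]
tool_rot: [3.141, -0.014, 1.691]
force: [3.8, 16.4, -4.1]
width: 25.2
gripper_force: 62.0
t 33.4 R 202.2 a 0.107 ybed 0.2 F [ 3.8 16.4 -4.1] rot [ 3.141 -0.014  1.691]
[([242.8, 365.0], 0.71), ([391.2, 318.9], 0.61), ([321.3, 293.7], 0.53), ([236.1, 345.6], 0.19)]
```

```bash
python3 -c "
from h import *
a=cv2.cvtColor(ctrl.get_image('side')['img'],cv2.COLOR_RGB2GRAY).astype(np.float32)
b=cv2.imread('pics/side0.png',0).astype(np.float32)
for n,r in(('plate',(245,290,335,380)),('arm',(268,312,350,372)),('static',(305,350,335,380))):
    s=np.s_[r[0]:r[1],r[2]:r[3]];print(n,np.abs(a[s]-b[s]).mean().round(2),cv2.phaseCorrelate(b[s].copy(),a[s].copy()))"
```

```text
plate 7.23 ((0.33813157321914744, 0.2673706916630998), 0.8433576167071307)
arm 11.48 ((-0.5530172882282045, 0.36668253951870255), 0.6783269325892131)
static 3.96 ((0.6084567460604617, 0.5669494436338418), 0.8519138590494791)
```

```bash
python3 -m crank '[[[-0.15,0,0,0],[-0.15,0,0,0],[0,0,0,0]]]'|sed -n 2,5p
python3 -c "
from h import *
a=cv2.cvtColor(ctrl.get_image('side')['img'],cv2.COLOR_RGB2GRAY).astype(np.float32)
b=cv2.imread('pics/side0.png',0).astype(np.float32)
for n,r in(('plate',(245,290,335,380)),('arm',(268,300,350,372)),('grip',(228,250,355,382)),('static',(318,360,350,390)),('box',(265,310,395,450))):
    s=np.s_[r[0]:r[1],r[2]:r[3]];print(n,np.abs(a[s]-b[s]).mean().round(2),cv2.phaseCorrelate(b[s].copy(),a[s].copy()))"
```

```text
eef_pos: [517.1, -246.8, 288.6]
tool_rot: [-3.141, -0.024, 1.697]
force: [-0.7, 30.1, -1.5]
width: 25.1
plate 7.25 ((0.42667032249960357, 0.28898365072148735), 0.8488399317235122)
arm 11.17 ((-0.4225246977991546, 0.05632940951574561), 0.5917262138488392)
grip 22.6 ((1.477634158252041, 2.0213997153174184), 0.22499663520742347)
static 2.6 ((0.04810205212332619, 0.5856241123282864), 0.9767175345950656)
box 2.12 ((0.001698510636831685, 0.473148543208751), 0.9967828997859248)
```

Force rose from 16 to 30 N with no motion, and the plate's picture matches the one from the start, so the lever is on its rest stop. Next I'll relax the push, release and withdraw upwards.

```bash
python3 -m crank '[[[0.3,0,0,0],[0.15,0,0,0],[0,0,0,0]]]'|sed -n 2,5p
python3 -m crank '[[[0,0,0,0],[0,0,0,0],[0,0,0,0],[0,0,0,0],[0,0,0,0],[0,0,0,0]]]' -1|sed -n 2,5p
python3 -m crank '[[[0,0,-0.3,0],[0,0,-0.6,0],[0,0,-0.8,0],[0,0,-0.8,0],[0,0,-0.8,0],[0,0,-0.8,0],[0,0,-0.8,0],[0,0,0,0]]]'|sed -n 2,5p
python3 -c "
from h import *
a=ctrl.get_image('side');b=cv2.imread('pics/side0.png',0).astype(np.float32);g=cv2.cvtColor(a['img'],cv2.COLOR_RGB2GRAY).astype(np.float32)
for n,r in(('plate',(245,290,335,380)),('grip',(225,260,355,382)),('box',(265,310,395,450))):
    s=np.s_[r[0]:r[1],r[2]:r[3]];print(n,np.abs(g[s]-b[s]).mean().round(2),cv2.phaseCorrelate(b[s].copy(),g[s].copy()))
t=ctrl.get_image('top')
for n in('lever_grip','scraper'): print(n,[ctrl.place_of(k,n)[:1] for k in('side','top')])
print('chunks',[(np.round(x['position']),round(x['confidence'],2)) for k in('side','top') for x in ctrl.find_in(k,'chunk_0')])
print(ctrl.read_state()['clock'])"
```

```text
eef_pos: [517.2, -246.7, 288.6]
tool_rot: [3.14, -0.007, 1.69]
force: [6.6, 8.9, -6.7]
width: 25.5
eef_pos: [515.6, -252.8, 289.3]
tool_rot: [-3.141, 0.001, 1.685]
force: [-0.0, -0.9, 0.8]
width: 85.1
eef_pos: [517.8, -251.9, 416.4]
tool_rot: [3.136, 0.004, 1.685]
force: [1.2, 0.5, 0.9]
width: 85.1
plate 6.0 ((0.4948008378887998, 0.3110993629360763), 0.8720231717898522)
grip 3.22 ((0.5126066020247446, 0.07515128704221397), 0.9178421050923351)
box 2.2 ((-0.0053510171103354764, 0.507029315458368), 1.0035183254877726)
lever_grip [[{'position': [239.5, 367.0], 'confidence': 0.56}], [{'position': [227.9, 419.2], 'confidence': 0.92}]]
scraper [[{'position': [284.5, 286.9], 'confidence': 0.66}], [{'position': [262.5, 287.7], 'confidence': 0.7}]]
chunks [(array([332., 314.]), 0.68), (array([314., 311.]), 0.65), (array([328., 321.]), 0.63), (array([319., 294.]), 0.59), (array([260., 352.]), 0.54), (array([268., 356.]), 0.44)]
35.6667
```

```bash
python3 -c "
from cell import ctrl
print(ctrl.finish_job())"
```

```text
the job is handed in; nothing more can be done
None
```

The job is handed in at about 36 s: all four chunks are in the tray and the scraper is standing upright back in its place; I pulled the lever down until the plate seated on the bed, eased it slowly back to its rest stop, and left the gripper clear.

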